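Turn the drill case lid side up in its slanted cradle

ROBOT

A 6-joint arm with a two-finger parallel gripper is mounted at the origin on the work surface. World frame = base frame: x ahead of the robot, y to its left, z up, the work surface at z = 0. Lengths are in mm, angles in degrees, forces in N, time in s.
With the tool pointing down it reaches from about 350 to 850 mm from the base axis. Payload 8.1 kg.
Tool frame: the origin (TCP) lies midway between the tips of the shut fingers; the grasp point (between the pads) lies 19 mm behind it; z points along the fingers, y is the direction in which the jaws open and shut (so a half turn about z gives the same grasp; the last joint's range is limited). The gripper opens to 85 mm and grips with 20 to 120 N. Pads are 22 mm wide; open, the fingers measure 114 mm over their backs; the gripper's body (76 mm by 85 mm) begins 54 mm behind the grasp point. The pads swing forward as they close: fully open they stand 13 mm farther back than shut.
Start: joints at [68.044, 7.471, 85.268, -0, 87.261, -4.893], TCP at [176.029, 573.602, 231.292] pointing down, gripper open.
Joint ranges: [-169.43, 169.43], [-51.17, 129.36], [1.28, 143.12], [-76.62, 256.62], [0, 156.53], [-152.29, 152.29]. Speed limits (degrees/s): [136.94, 136.94, 159.86, 180, 180, 180].

INTERFACE

Orientations are given as [roll, pitch, yaw] about the fixed x, y, z axes, in that order (R = Rz(yaw) Ry(pitch) Rx(roll)).
In Python, from bench import r gives the robot as it stands.
- The arm moves only by the tool carry_out, never from a script. Its argument "increments" is a list of rows, each a list of 3 entries, a list of its own where there are three numbers: the shift along the tool's x, y, z in m, then the turn, a rotation vector about the tool's x, y, z in rad, then the closure, from 0 (fully open) to 1 (shut). A call has 1 to 12 rows; each row shifts and turns the pose as measured when the row begins, along the tool's axes as they then stand; what a row does not reach is not made up. A row lasts 1/10 s, in which the tool goes at most 50 mm and 8.59 degrees, less where a joint would pass 70% of its speed; a pose out of reach is approached as far as the arm can. A call with a gripper value outside its range is refused whole. The fingers move at their own pace and stop on an object; "newtons" is the grip in N (left out, the last holds). Time passes only in rows, so rows that do not move let the fingers close. It gives the time, the measured TCP pose, the force and the opening at its end, in the units of the state.
- r.sense(): the state, without advancing time (a new reading comes with each control period).
- r.snapshot(name): name is "scene" or "top" or "wrist"; returns a dict with "image" (480x640x3 uint8, blue, green, red), "vertical_fov" (degrees; the focal length in pixels is half the picture's height over the tangent of half this angle, whatever the lens; pixels are square), "cx", "cy" (the principal point, pixels), "rvec" (rotation vector, rad) and "tvec" (3), from world to camera coordinates, as OpenCV has them. Camera axes: x right, y down, z forward; pixel columns grow to the right and rows downward; lengths in mm; the calibration is good to about 2 mm. A picture is of the moment at which its call begins. There is no depth.
- r.hand_in(): hands the job in, once; it reports no verdict.
The state is a dict: "time": time; "joint_pos": joint angles; "qd": joint speeds; "joint_efforts": joint torques, N m; "tool_pos": TCP position; "tcp_rot": TCP orientation; "ft_force": force on the tool from outside, world axes, zero at the start; "wrist_torque": the same for the moment, N m; "finger_gap": finger opening in mm.
Only numpy, scipy, OpenCV 4.12 (cv2) and the standard library are available. Lean on these libraries where they do the work, as an engineer would, in place of code of your own. Each camera call takes 0.05 s, during which the arm holds its last target.

TASK

The flat metal drill case has been put into its slanted cradle the wrong way round, lid underneath, and its lid only slips on. Turn the case over, keeping lid and tray pinched together so that it never comes open, and put it back into the same cradle with the lid as the upper face, resting on the ledge and against both prongs. Then let go, and leave the other things on the bench where they are.

Things in the scene. Friction and masses are not known exactly. Their poses are not given: they have to be found in the camera images.
- cradle: Slanted steel rest fixed to the bench, turned 0.96 to 1.30 rad from the world's axes. Origin on the bench under its middle, z up, y along its width; base plate 130 x 116 x 6 mm. The case lies on a slope leaning 35 degrees from vertical, top towards -x: in this frame up the slope is u = (-0.574, 0, 0.819); out of the slope, upward to +x, is n = (0.819, 0, 0.574).
- cradle_seat (a point): Point of the cradle where the seated case's centre belongs, either way round: 40 mm up the slope (u) from the ledge, 14.5 mm out (n) from the prongs' faces, mid-width; (-0.011, 0, 0.096) in the cradle's frame. Axes as the cradle's.
- tray_mid (a point): Centre of the closed case, fixed to its tray. Closed case: 80 (x) x 100 (y) x 29 mm (z), plain thin metal, about 0.24 kg; tray 73 x 93 x 26 mm. z points from tray floor to lid: the tray's outer floor (four flat rivets) is 14.5 mm away at -z, the lid's outer face 14.5 mm at +z. At the start x points up the slope and z along -n (down into it); seated lid up, z is along n.
- lid_mid (a point): The same centre, fixed to the lid, axes as the tray's; coincides with tray_mid to about 1 mm while closed. Lid 80 x 100 mm, 3 mm thick, skirt 14 mm deep over the tray with 1 mm play, a raised rectangular bead on its face. Only friction and weight hold it on: squeezing along z, one finger on the lid's face, one on the tray's floor (20 N is plenty), keeps it shut.
- drill_block: Fixed bystander: steel bar 50 x 200 x 22 mm with five upright drills, up to 125 mm high in all. Origin under its centre, y along the bar.
- plate: Loose bystander: flat steel plate 130 x 90 x 8 mm lying on the bench to the right of the cradle; origin under its centre.
- caliper: Loose bystander: steel caliper 200 mm long, up to 8 mm high, lying flat beyond the cradle; origin under the middle of its beam.
- roller: Loose bystander: upright steel cylinder, diameter 24 mm, height 35 mm; origin at the centre of its underside.
- cradle_ledge (a point): Middle of the cradle's inner corner, where ledge and slope face meet, at (0, 0, 0.055) in its frame, axes as the cradle's. The ledge, 116 mm wide, runs 36 mm out along n and carries the case's lower edge. The back is two prongs 20 mm wide, centred at y = -46 and +46 mm, 58 mm up the slope from here; the 72 mm between is open for a finger, and the case's upper 22 mm stands above them.
Not all that is in view belongs to the job. Leave any green look-alike of the part that bears tray_mid alone.

How it is judged:
By the outcome, as a careful person would: the job done as asked, in the order asked, and still so for the second after the job is handed in, with the robot touching nothing.
It also fails if it takes over 42 s, if anything falls off the work surface, if the arm or the gripper's body presses on something with over 40 N, if the wrist force passes 120 N, or if a joint passes its speed limit or range.

## Working session

There is one attempt and no reset: what is moved stays moved. The work goes in short steps, Python scripts to look and compute and a tool call to move; the robot and the scene stay as the last step left them, time stands still between calls to the robot, and variables do not carry over. Pictures are saved under pics/ and viewed, and the job is handed in when it is done.

Besides the shell and the picture viewer there is one more tool, called after "Request:" by a JSON object that holds its "fn" and its "kwargs". carry_out: Moves the arm, as the interface text tells. Its arguments: {"type":"object","properties":{"increments":{"type":"array"},"newtons":{"type":"number"}},"required":["increments"]}

```bash
ls; mkdir -p pics; cat > h.py <<'E'
import numpy as np, cv2, json
from bench import r
from scipy.spatial.transform import Rotation as R
def snap(n,f):
    d=r.snapshot(n); cv2.imwrite('pics/'+f+'.png',d['image'])
    np.save('pics/'+f+'.npy',d,allow_pickle=True); return d
def load(f): return np.load('pics/'+f+'.npy',allow_pickle=True).item()
def K(d):
    f=240/np.tan(np.radians(d['vertical_fov']/2)); return np.array([[f,0,d['cx']],[0,f,d['cy']],[0,0,1]])
def proj(d,P):
    Rm=cv2.Rodrigues(np.array(d['rvec'],float))[0]; p=np.atleast_2d(P)@Rm.T+np.array(d['tvec']).ravel(); q=p@K(d).T; return q[:,:2]/q[:,2:]
def ray(d,uv):
    Rm=cv2.Rodrigues(np.array(d['rvec'],float))[0]; o=-Rm.T@np.array(d['tvec']).ravel(); v=Rm.T@np.linalg.inv(K(d))@np.array([uv[0],uv[1],1.]); return o,v/np.linalg.norm(v)
def atz(d,uv,z):
    o,v=ray(d,uv); return o+v*(z-o[2])/v[2]
E
python3 - <<'E'
from h import *
for n in ['scene','top','wrist']:
    d=snap(n,n+'0'); o,v=ray(d,(320,240)); print(n,d['vertical_fov'],o.round(),v.round(2))
print(r.sense())
E
```

```text
pics
scene 48.32187045292669 [1247.  -95.  760.] [-0.72  0.15 -0.68]
top 56.763973737836935 [439.  34. 968.] [ 0.09  0.02 -1.  ]
wrist 66.85785260900087 [111. 593. 374.] [ 0.26 -0.07 -0.96]
{'time': 0.15, 'joint_pos': array([ 6.80450000e+01,  7.50218566e+00,  8.53177361e+01, -1.89759932e-03,
        8.72599197e+01, -4.89167710e+00]), 'qd': array([-0.04992498, -0.19866469, -0.14750469,  0.15824846,  0.00590842,
        0.01023253]), 'joint_efforts': array([ 7.13829177e-04, -5.70069945e+01, -5.01153624e+01, -1.95925350e-04,
        9.77286865e-03, -5.07730647e-06]), 'tool_pos': array([175.87254443, 573.19675158, 230.48975841]), 'tcp_rot': array([-1.79920288e+02, -4.91984878e-03,  1.62936766e+02]), 'ft_force': array([-0.22672221, -0.15508322, -0.77322511]), 'wrist_torque': array([-0.05331535, -0.01120305,  0.03122084]), 'finger_gap': 85.45254368422273}
```

View pics/scene0.png

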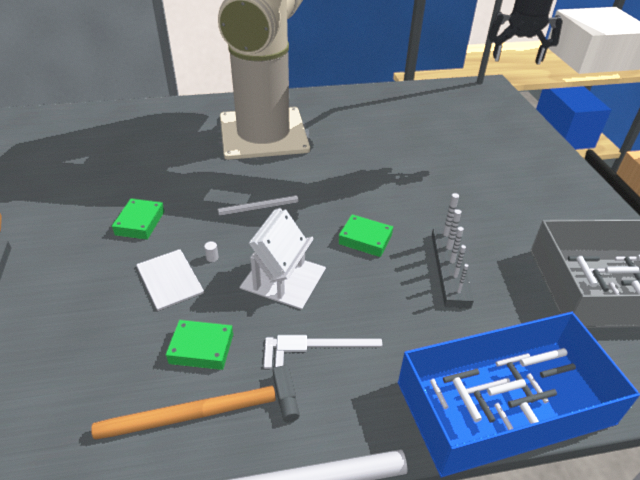

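View pics/top0.png

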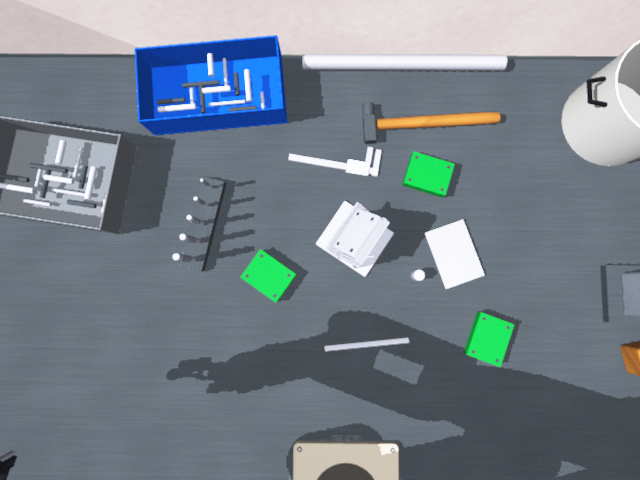

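View pics/wrist0.png

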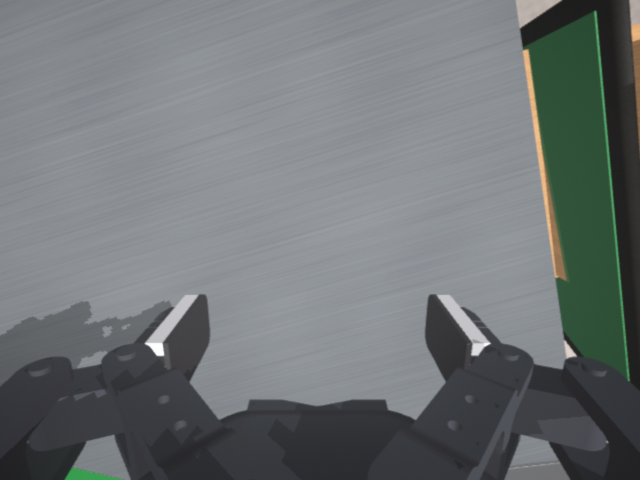

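Candidates for the case: three green look-alikes at top-view pixels (430,174), (268,275) and (490,338), and the bare-metal case in the cradle at (360,235). By the description it is the one in the cradle. I'll check that in a close crop.

```bash
python3 - <<'E'
from h import *
a=load('top0')['image'][180:300,290:450]; b=load('scene0')['image'][195:315,220:345]
a=cv2.resize(a,(533,400),interpolation=3)
cv2.imwrite('pics/c1.png',cv2.resize(load('top0')['image'][185:290,300:440],(800,600),interpolation=3))
cv2.imwrite('pics/c2.png',cv2.resize(load('scene0')['image'][197:313,225:345],(620,600),interpolation=3))
E
```

```text
(no output)
```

View pics/c1.png

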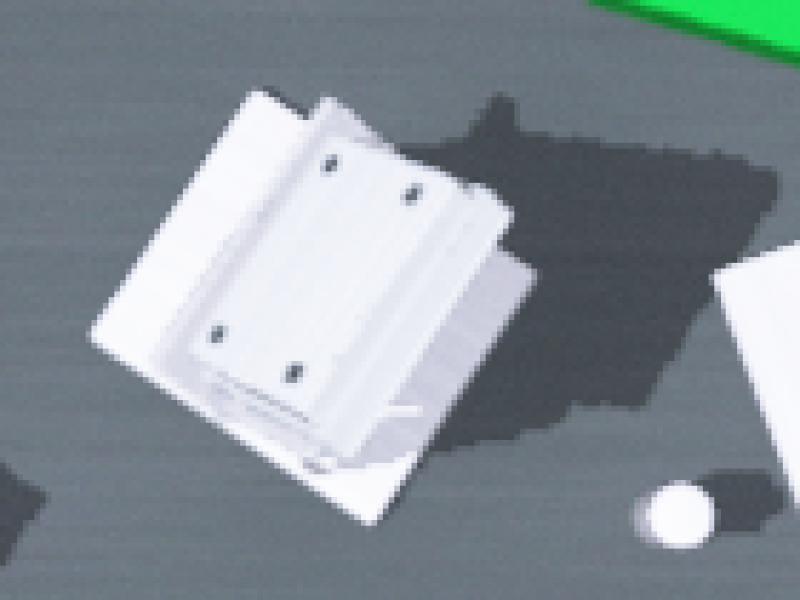

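View pics/c2.png

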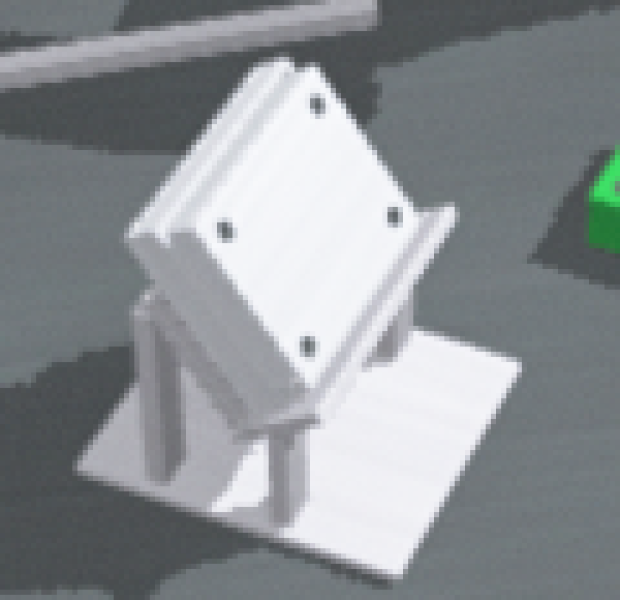

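The crop confirms it: bare metal, four rivets (tray floor) outward, lid skirt against the prongs. The plate corners are at crop px (92,333), (258,90), (535,272) and (372,523). Next I'll fit the cradle pose.

```bash
cat > fit.py <<'E'
from h import *
from scipy.optimize import least_squares
t=load('top0'); s=load('scene0')
ct=np.array([(92,333),(258,90),(535,272),(372,523)])/5.714+[299.6,184.6]
cs=np.array([(75,470),(400,578),(522,362)])/5.17+[224.6,196.6]
rt=np.array([(330,163),(412,195),(218,334),(294,373)])/5.714+[299.6,184.6]
rs=np.array([(317,104),(225,231),(394,216),(308,346)])/5.17+[224.6,196.6]
PT=np.array([(65,58,6),(65,-58,6),(-65,-58,6),(-65,58,6)],float)
u=np.array([-.574,0,.819]);n=np.array([.819,0,.574]); seat=np.array([-11,0,96.])
def T(p,X): c,q=np.cos(p[2]),np.sin(p[2]); return np.asarray(X)@np.array([[c,q,0],[-q,c,0],[0,0,1]])+[p[0],p[1],0]
rv=lambda a,b,y0:[seat+14.5*n+a*i*u+np.array([0,b*j+y0,0]) for i,j in [(1,-1),(-1,-1),(1,1),(-1,1)]]
E
python3 - <<'E'
from fit import *
for c in ct: print(atz(t,c,6).round(1))
def f(p,full=False):
    r1=proj(t,T(p,PT))-ct; r2=proj(s,T(p,PT[[3,0,1]]))
    return r1,r2
p0=np.r_[atz(t,ct.mean(0),6)[:2],1.05]
# identify scene order by printing
print(proj(s,T(p0,PT)).round(), cs.round()); 
print(proj(t,T(p0,rv(28,35,0))).round(1),rt.round(1)); print(proj(s,T(p0,rv(28,35,0))).round(1),rs.round(1))
E
```

```text
[523.   66.7   6. ]
[617.1   4.    6. ]
[ 547.7 -101.8    6. ]
[451.9 -39.8   6. ]
[[324. 265.]
 [303. 307.]
 [239. 289.]
 [264. 249.]] [[239. 288.]
 [302. 308.]
 [326. 267.]]
[[374.1 219.9]
 [358.  215.1]
 [355.8 251.5]
 [340.6 245. ]] [[357.4 213.1]
 [371.7 218.7]
 [337.8 243.1]
 [351.1 249.9]]
[[265.1 240. ]
 [282.8 263.1]
 [280.4 215.8]
 [296.9 238.4]] [[285.9 216.7]
 [268.1 241.3]
 [300.8 238.4]
 [284.2 263.5]]
```

```bash
cat >> fit.py <<'E'
rt2=rt[[1,0,3,2]]; rs2=rs[[1,3,0,2]]; cs2=cs[[2,1,0]]
def f(p):
    return np.r_[(proj(t,T(p,PT))-ct).ravel(),(proj(s,T(p,PT[:3]))-cs2).ravel(),
      (proj(t,T(p,rv(p[3],p[4],p[5])))-rt2).ravel(),(proj(s,T(p,rv(p[3],p[4],p[5])))-rs2).ravel()]
E
python3 - <<'E'
from fit import *
for loss in ['linear','soft_l1']:
    o=least_squares(f,[535,-18,1.02,28,35,0],x_scale=[1,1,.01,1,1,1],loss=loss); print(o.x.round(3)); print(f(o.x).reshape(-1,2).round(1).tolist())
E
```

```text
[537.141 -14.691   0.989  25.96   36.062   1.355]
[[-2.2, -0.6], [-1.7, -1.9], [-0.5, -1.0], [-1.2, -0.5], [1.2, 0.8], [0.8, 0.6], [0.8, 0.0], [0.8, 0.7], [0.7, 1.1], [0.6, 0.8], [0.5, 0.9], [-1.2, -0.4], [-1.3, -0.5], [-1.2, -0.1], [-1.2, -0.2]]
[537.03  -14.259   0.989  25.964  36.091   0.868]
[[-2.4, -0.6], [-1.9, -1.8], [-0.7, -1.0], [-1.4, -0.5], [1.4, 0.7], [1.0, 0.5], [1.1, -0.1], [0.7, 0.5], [0.7, 0.9], [0.5, 0.7], [0.4, 0.7], [-1.1, -0.3], [-1.2, -0.4], [-1.1, -0.1], [-1.1, -0.2]]
```

```bash
python3 - <<'E'
from fit import *
def g(p):
    P=PT+[p[6],0,0]
    return np.r_[(proj(t,T(p,P))-ct-p[7:9]).ravel(),(proj(s,T(p,P[:3]))-cs2).ravel(),
      (proj(t,T(p,rv(p[3],p[4],p[5])))-rt2-p[7:9]).ravel(),(proj(s,T(p,rv(p[3],p[4],p[5])))-rs2).ravel()]
o=least_squares(g,[535,-18,1.02,28,35,0,0,0,0],x_scale=[1,1,.01,1,1,1,1,1,1]); print(o.x.round(3)); print(g(o.x).reshape(-1,2).round(1).tolist())
E
python3 - <<'E'
from fit import *
print(r.sense()['joint_pos'])
E
```

```text
[ 5.38108e+02 -1.21310e+01  9.92000e-01  2.60650e+01  3.61010e+01
  6.33000e-01 -5.15700e+00 -5.29000e-01 -4.80000e-02]
[[-0.9, 0.4], [-0.5, -1.0], [0.9, -0.2], [0.2, 0.4], [0.1, 0.2], [-0.2, -0.1], [-0.2, -0.5], [0.2, -0.1], [0.1, 0.3], [0.1, 0.1], [-0.1, 0.2], [0.1, 0.1], [0.1, 0.1], [0.0, 0.2], [0.0, 0.2]]
[ 6.80450000e+01  7.50218566e+00  8.53177361e+01 -1.89759932e-03
  8.72599197e+01 -4.89167710e+00]
```

```bash
cat > kin.py <<'E'
from h import *
yaw=.992; org=np.array([538.1,-12.1,0])
C=R.from_euler('z',yaw).as_matrix()
u=C@np.array([-.5736,0,.8192]); n=C@np.array([.8192,0,.5736]); yc=C@np.array([0,1.,0])
seat=org+C@np.array([-11,0,96.])
def tool(sign):
    z=-u; y=sign*n; return np.column_stack([np.cross(y,z),y,z])
E
python3 - <<'E'
from kin import *
print(seat,u,n)
def fk(q): 
    q=np.radians(q); e=R.from_euler
    return (e('z',q[0])*e('y',q[1]+q[2])*e('z',q[3])*e('y',q[4])*e('z',q[5]+np.pi/2))
s=r.sense(); print(fk(s['joint_pos']).as_euler('xyz',degrees=True),s['tcp_rot'])
for sg in (1,-1):
  M=tool(sg)
  print(sg,R.from_matrix(M).as_euler('xyz',degrees=True))
  for q23 in (70,80,90,100):
    for D in (200,300):
      for lift in (0,100):
        w=seat-19*u+lift*u+D*u; q1=np.degrees(np.arctan2(w[1],w[0]))
        W=R.from_euler('ZY',[q1,q23],degrees=True).inv()*R.from_matrix(M)*R.from_euler('z',-90,degrees=True)
        if lift==0: print(q23,D,round(q1),W.as_euler('ZYZ',degrees=True).round())
E
```

```text
[532.08281616 -21.30833854  96.        ] [-0.31376879 -0.480173    0.8192    ] [0.44811609 0.68577008 0.5736    ]
[-1.79920288e+02 -4.91984878e-03  1.62936766e+02] [-1.79920288e+02 -4.91984878e-03  1.62936766e+02]
1 [145.00047003   0.         146.83741328]
70 200 -13 [ 33.  95. -62.]
70 300 -19 [ 34.  99. -67.]
80 200 -13 [ 33.  87. -68.]
80 300 -19 [ 34.  90. -73.]
90 200 -13 [ 33.  79. -73.]
90 300 -19 [ 34.  82. -79.]
100 200 -13 [ 35.  70. -79.]
100 300 -19 [ 35.  74. -84.]
-1 [-145.00047003    0.          -33.16258672]
70 200 -13 [ 33.  95. 118.]
70 300 -19 [ 34.  99. 113.]
80 200 -13 [ 33.  87. 112.]
80 300 -19 [ 34.  90. 107.]
90 200 -13 [ 33.  79. 107.]
90 300 -19 [ 34.  82. 101.]
100 200 -13 [ 35.  70. 101.]
100 300 -19 [35. 74. 96.]
```

```bash
cat >> kin.py <<'E'
def plan(tp,tR=None):
    s=r.sense(); p=s['tool_pos']; M=R.from_euler('xyz',s['tcp_rot'],degrees=True)
    d=M.as_matrix().T@(np.array(tp)-p)
    print('shift tool mm',d.round(2),'norm',np.linalg.norm(d).round(1))
    if tR is not None:
        rv=(M.inv()*R.from_matrix(tR)).as_rotvec(); print('turn rad',rv.round(4),'deg',np.degrees(np.linalg.norm(rv)).round(2))
    print('t',s['time'],'F',s['ft_force'].round(1),'gap',s['finger_gap'].round(1),'p',p.round(1),s['tcp_rot'].round(2),'q',s['joint_pos'].round(1))
E
python3 - <<'E'
from kin import *
plan(seat+93*u+[0,0,60],tool(1))
E
```

```text
shift tool mm [-500.18 -515.07   -1.02] norm 718.0
turn rad [-0.6082 -0.0857  0.2722] deg 38.49Traceback (most recent call last):
  File "<stdin>", line 2, in <module>
  File "kin.py", line 14, in plan
    print('t',s['time'],'F',s['ft_force'].round(1),'gap',s['finger_gap'].round(1),'p',p.round(1),s['tcp_rot'].round(2),'q',s['joint_pos'].round(1))
                                                         ^^^^^^^^^^^^^^^^^^^^^
AttributeError: 'float' object has no attribute 'round'
```

Request:
{"fn": "carry_out", "kwargs": {"increments": [[[-0.032, -0.033, 0], [0, 0, 0], 0], [[-0.032, -0.033, 0], [0, 0, 0], 0], [[-0.032, -0.033, 0], [0, 0, 0], 0], [[-0.032, -0.033, 0], [0, 0, 0], 0], [[-0.032, -0.033, 0], [0, 0, 0], 0], [[-0.032, -0.033, 0], [0, 0, 0], 0], [[-0.032, -0.033, 0], [0, 0, 0], 0], [[-0.032, -0.033, 0], [0, 0, 0], 0], [[-0.032, -0.033, 0], [0, 0, 0], 0], [[-0.032, -0.033, 0], [0, 0, 0], 0]]}}

```text
time: 1.15
tool_pos: [387.7, 152.4, 226.4]
tcp_rot: [-179.6, -0.1, 163.5]
ft_force: [0.8, 1.0, -1.0]
finger_gap: 85.2
```

```bash
sed -i "s/s\['finger_gap'\].round(1)/round(s['finger_gap'],1)/" kin.py; python3 - <<'E'
from kin import *
plan(seat+93*u+[0,0,60],tool(1))
E
```

```text
shift tool mm [-172.31 -176.85   -4.94] norm 247.0
turn rad [-0.613  -0.0896  0.2825] deg 39.01
t 1.15 F [ 0.8  1.  -1. ] gap 85.2 p [387.7 152.4 226.4] [-1.7964e+02 -8.0000e-02  1.6355e+02] q [ 14.6 -21.8 112.6  -0.3  89.4 -58.9]
```

Request:
{"fn": "carry_out", "kwargs": {"increments": [[[-0.034, -0.035, -0.001], [0, 0, 0], 0], [[-0.034, -0.035, -0.001], [0, 0, 0], 0], [[-0.034, -0.035, -0.001], [0, 0, 0], 0], [[-0.034, -0.035, -0.001], [0, 0, 0], 0], [[-0.034, -0.035, -0.001], [0, 0, 0], 0], [[0, 0, 0], [-0.123, -0.018, 0.056], 0], [[0, 0, 0], [-0.123, -0.018, 0.056], 0], [[0, 0, 0], [-0.123, -0.018, 0.056], 0], [[0, 0, 0], [-0.123, -0.018, 0.056], 0], [[0, 0, 0], [-0.123, -0.018, 0.056], 0]]}}

```text
time: 2.15
tool_pos: [505.6, -76.4, 231.6]
tcp_rot: [143.8, 0.1, 146.2]
ft_force: [-0.7, 0.5, -0.8]
finger_gap: 85.9
```

```bash
python3 - <<'E'
from kin import *
plan(seat+93*u,tool(1)); snap('wrist','w1');snap('top','t1'); snap('scene','s1')
E
```

```text
shift tool mm [  8.12 -29.32  52.21] norm 60.4
turn rad [ 0.0216  0.0078 -0.0085] deg 1.4
t 2.15 F [-0.7  0.5 -0.8] gap 85.9 p [505.6 -76.4 231.6] [1.4376e+02 8.0000e-02 1.4618e+02] q [ -39.9  -11.9  111.5   36.1   85.7 -100.6]
```

View pics/w1.png

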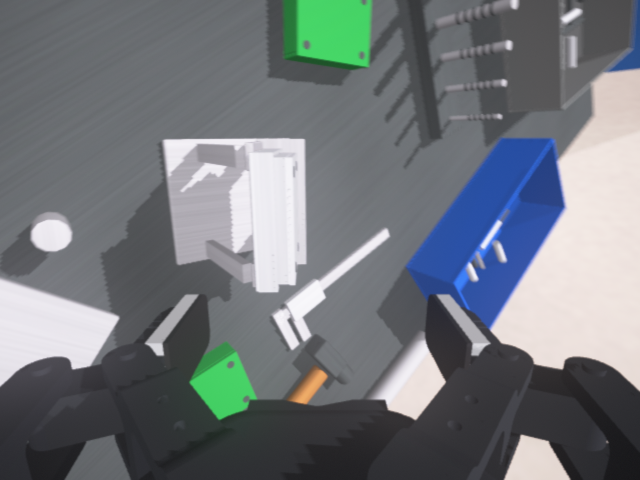

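View pics/s1.png

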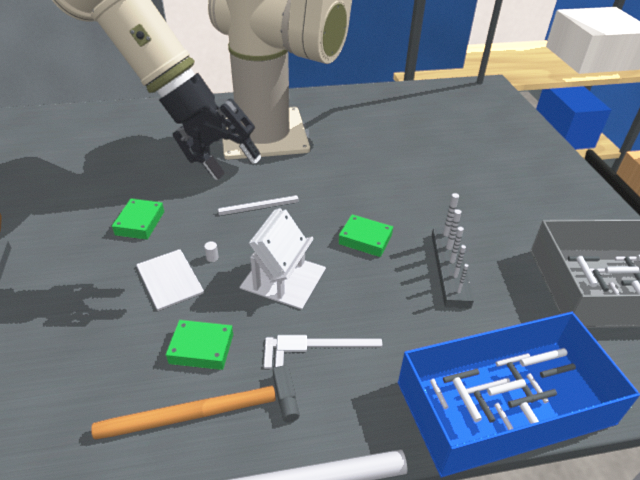

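```bash
python3 - <<'E'
from h import *
cv2.imwrite('pics/w1c.png',cv2.resize(load('w1')['image'][125:305,150:330],(600,600),interpolation=cv2.INTER_CUBIC))
E
```

```text
(no output)
```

View pics/w1c.png

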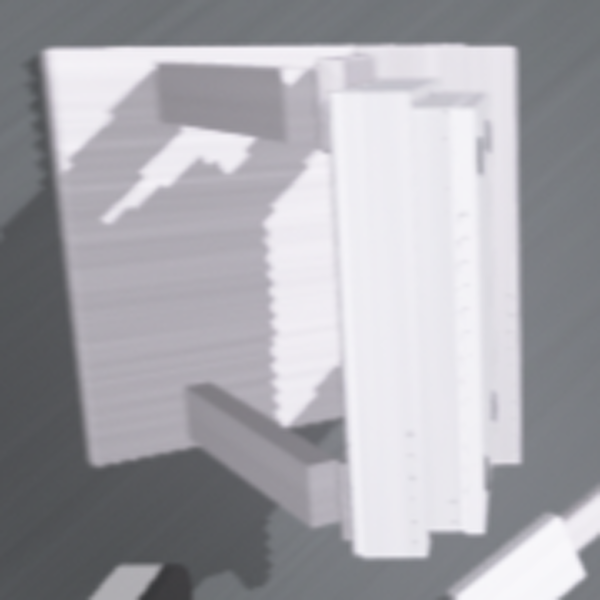

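```bash
python3 - <<'E'
from kin import *
d=load('w1'); print(ray(d,(320,240)))
for nm,a,y,z in [('lidTop+y',40,50,-14.5),('lidTop-y',40,-50,-14.5),('tray+y',40-3.5,46.5,14.5),('tray-y',36.5,-46.5,14.5),]:
    P=seat+a*u+y*yc+z*n; q=proj(d,P)[0]; print(nm,q.round(1),((q-[150,125])*600/180).round())
for c in [(65,58),(65,-58),(-65,-58),(-65,58)]:
    q=proj(d,org+C@np.array([c[0],c[1],6.]))[0];print(c,((q-[150,125])*600/180).round())
E
```

```text
(array([ 401.9938487 , -108.73871706,  347.50532786]), array([ 0.54838664,  0.32561748, -0.77022422]))
lidTop+y [247.9 151.7] [326.  89.]
lidTop-y [256.  290.5] [353. 552.]
tray+y [292.  156.4] [473. 105.]
tray-y [295.3 283.6] [484. 529.]
(65, 58) [481.  40.]
(65, -58) [490. 385.]
(-65, -58) [112. 463.]
(-65, 58) [63. 45.]
```

```bash
sed -i 's/^yaw=.*/yaw=.985; org=np.array([538.1,-12.1,0])/; s/^seat=.*/seat=np.array([532.1,-21.3,96.])+1.0*n-0.4*yc/' kin.py; python3 - <<'E'
from kin import *
print(seat); plan(seat+93*u,tool(1))
E
```

```text
[532.8862143  -20.83852875  96.5736    ]
shift tool mm [  6.65 -25.49  51.28] norm 57.7
turn rad [ 0.0155  0.0001 -0.0055] deg 0.94
t 2.3 F [ 0.1 -0.1  0.2] gap 85.4 p [503.8 -76.9 229.2] [144.11  -0.18 146.17] q [ -39.8  -11.8  111.6   35.8   85.7 -100.5]
```

Request:
{"fn": "carry_out", "kwargs": {"increments": [[[0.003, -0.0125, 0.025], [0.008, 0, -0.003], 0], [[0.003, -0.0125, 0.025], [0.008, 0, -0.003], 0], [[0, 0, 0], [0, 0, 0], 0], [[0, 0, 0], [0, 0, 0], 0]]}}

```text
time: 2.7
tool_pos: [505.6, -65.9, 176.0]
tcp_rot: [145.7, 0.4, 146.9]
ft_force: [0.6, -1.7, 0.4]
finger_gap: 85.5
```

```bash
python3 - <<'E'
from kin import *
plan(seat-17*u,tool(1))
snap('wrist','w2');
cv2.imwrite('pics/w2c.png',load('w2')['image'][50:480])
d=load('w2')
for nm,a,y,z in [('lidTop+y',40,50,-14.5),('lidTop-y',40,-50,-14.5),('tray+y',40-3.5,46.5,14.5),('tray-y',36.5,-46.5,14.5),]:
    P=seat+a*u+y*yc+z*n; q=proj(d,P)[0]; print(nm,q.round(1))
E
```

```text
shift tool mm [  2.37  -1.07 112.25] norm 112.3
turn rad [-0.0115  0.0012  0.0115] deg 0.93
t 2.7 F [ 0.6 -1.7  0.4] gap 85.5 p [505.6 -65.9 176. ] [145.66   0.43 146.94] q [ -37.6   -9.8  115.    34.9   79.7 -102.7]
lidTop+y [287.  166.6]
lidTop-y [288.7 332.5]
tray+y [340.4 173.3]
tray-y [336.  325.3]
```

View pics/w2.png

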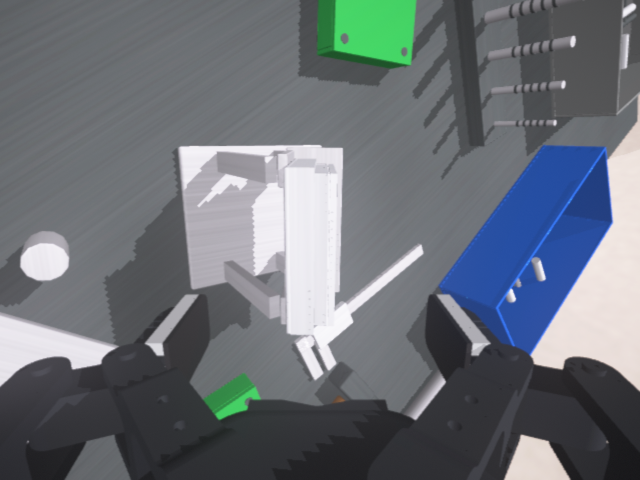

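Request:
{"fn": "carry_out", "kwargs": {"increments": [[[0.0012, -0.0008, 0.025], [-0.006, 0, 0.006], 0], [[0.0012, -0.0008, 0.025], [-0.006, 0, 0.006], 0], [[0, 0, 0.015], [0, 0, 0], 0], [[0, 0, 0], [0, 0, 0], 0]]}}

```text
time: 3.15
tool_pos: [528.7, -36.1, 128.1]
tcp_rot: [145.1, 0.7, 146.6]
ft_force: [0.1, -0.7, -0.2]
finger_gap: 85.5
```

```bash
python3 - <<'E'
from kin import *
plan(seat-17*u-.6*n,tool(1))
E
```

```text
shift tool mm [ 5.49 -6.29 51.37] norm 52.0
turn rad [-0.001   0.0092  0.0096] deg 0.76
t 3.15 F [ 0.1 -0.7 -0.2] gap 85.5 p [528.7 -36.1 128.1] [145.06   0.75 146.58] q [ -33.3   -5.6  116.9   37.    72.  -103. ]
```

Request:
{"fn": "carry_out", "kwargs": {"increments": [[[0.0055, -0.0063, 0.003], [0, 0.009, 0.0095], 0], [[0, 0, 0], [0, 0, 0], 0], [[0, 0, 0], [0, 0, 0], 0]]}}

```text
time: 3.45
tool_pos: [523.6, -37.4, 125.5]
tcp_rot: [145.1, 0.2, 146.5]
ft_force: [0.5, 0.4, -0.7]
finger_gap: 85.4
```

```bash
python3 - <<'E'
from kin import *
plan(seat-17*u-.6*n,tool(1))
E
```

```text
shift tool mm [ 1.51 -1.59 51.55] norm 51.6
turn rad [-0.0015  0.0028  0.0035] deg 0.27
t 3.45 F [ 0.5  0.4 -0.7] gap 85.4 p [523.6 -37.4 125.5] [145.09   0.25 146.51] q [ -33.8   -5.6  117.2   36.9   72.4 -103.1]
```

Request:
{"fn": "carry_out", "kwargs": {"increments": [[[0.0015, -0.0016, 0.01], [0, 0.003, 0.0035], 0], [[0, -0.0005, 0.01], [0, 0, 0], 0], [[0, -0.0005, 0.01], [0, 0, 0], 0], [[0, -0.0005, 0.01], [0, 0, 0], 0], [[0, 0, 0], [0, 0, 0], 0], [[0, 0, 0], [0, 0, 0], 0]]}}

```text
time: 4.05
tool_pos: [534.7, -18.8, 88.4]
tcp_rot: [145.1, 0.0, 146.4]
ft_force: [-0.3, 0.6, -0.3]
finger_gap: 85.2
```

```bash
python3 - <<'E'
from kin import *
plan(seat-17*u-.6*n,tool(1)); snap('wrist','w3')
E
```

```text
shift tool mm [0.38 1.93 8.77] norm 9.0
turn rad [-0.0017  0.0009 -0.0007] deg 0.12
t 4.05 F [-0.3  0.6 -0.3] gap 85.2 p [534.7 -18.8  88.4] [1.4510e+02 2.0000e-02 1.4638e+02] q [ -31.1   -1.7  117.9   38.3   67.3 -103.8]
```

View pics/w3.png

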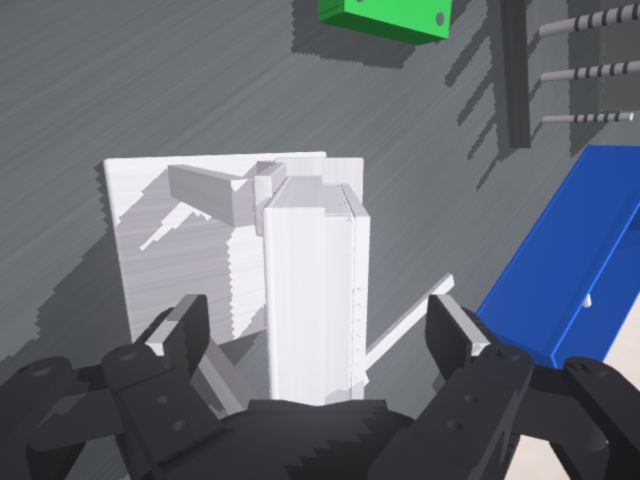

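Request:
{"fn": "carry_out", "kwargs": {"increments": [[[0, 0.0015, 0.0085], [0, 0, 0], 0], [[0, 0, 0], [0, 0, 0], 0], [[0, 0, 0], [0, 0, 0], 0.4], [[0, 0, 0], [0, 0, 0], 0.5], [[0, 0, 0], [0, 0, 0], 0.6], [[0, 0, 0], [0, 0, 0], 0.7], [[0, 0, 0], [0, 0, 0], 1]], "newtons": 25}}

```text
time: 4.8
tool_pos: [538.7, -14.3, 82.6]
tcp_rot: [145.1, 0.1, 146.4]
ft_force: [-0.2, -0.5, -1.7]
finger_gap: 28.6
```

```bash
python3 - <<'E'
from kin import *
plan(seat-17*u-.6*n,tool(1)); snap('wrist','w4'); snap('scene','s4')
cv2.imwrite('pics/s4c.png',cv2.resize(load('s4')['image'][140:320,180:390],(700,600),interpolation=cv2.INTER_CUBIC))
E
```

```text
shift tool mm [1.21 0.35 0.6 ] norm 1.4
turn rad [-0.0024  0.0026  0.0001] deg 0.2
t 4.8 F [-0.2 -0.5 -1.7] gap 28.6 p [538.7 -14.3  82.6] [1.4514e+02 1.3000e-01 1.4636e+02] q [ -30.3   -1.   117.9   38.6   66.3 -103.7]
```

View pics/w4.png

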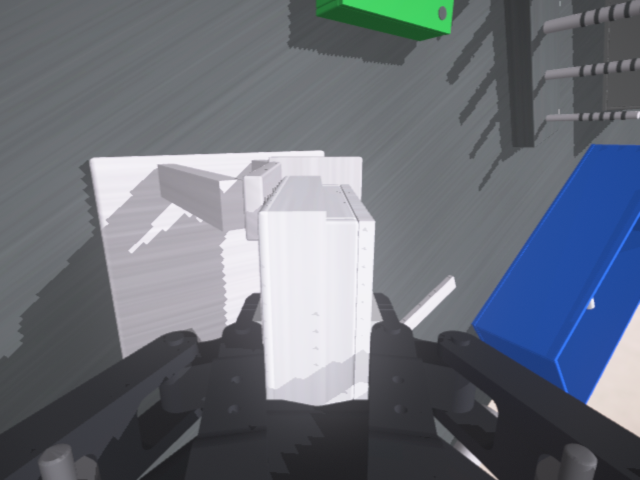

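View pics/s4c.png

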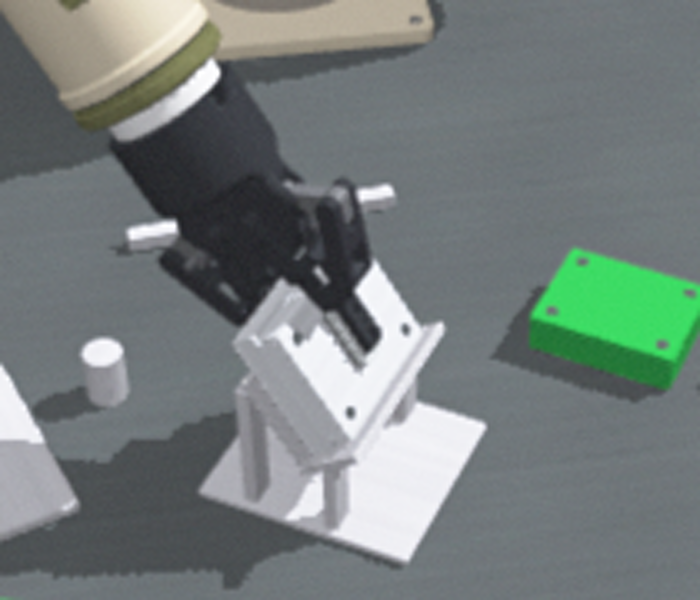

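Request:
{"fn": "carry_out", "kwargs": {"increments": [[[0, 0.002, -0.002], [0, 0, 0], 1], [[0, 0.002, -0.008], [0, 0, 0], 1], [[0, 0.001, -0.012], [0, 0, 0], 1], [[0, 0.001, -0.015], [0, 0, 0], 1], [[0, 0, -0.018], [0, 0, 0], 1], [[0, 0, -0.02], [0, 0, 0], 1], [[0, 0, -0.02], [0, 0, 0], 1], [[0, 0, -0.015], [0, 0, 0], 1], [[0, 0, 0], [0, 0, 0], 1], [[0, 0, 0], [0, 0, 0], 1]]}}

```text
time: 5.9
tool_pos: [503.3, -66.4, 185.1]
tcp_rot: [145.3, 0.3, 146.3]
ft_force: [-0.1, -0.1, -2.4]
finger_gap: 28.6
```

```bash
python3 - <<'E'
from kin import *
G=np.array([538.7,-14.3,82.6]); plan(G+90*u,tool(1)); snap('wrist','w5'); snap('scene','s5')
cv2.imwrite('pics/s5c.png',cv2.resize(load('s5')['image'][110:320,170:390],(630,600),interpolation=cv2.INTER_CUBIC))
E
```

```text
shift tool mm [-0.57 -7.09 30.11] norm 30.9
turn rad [-0.0048  0.0045  0.0013] deg 0.38
t 5.9 F [-0.1 -0.1 -2.4] gap 28.6 p [503.3 -66.4 185.1] [145.28   0.25 146.35] q [ -38.1  -10.9  115.1   35.2   80.7 -102. ]
```

View pics/w5.png

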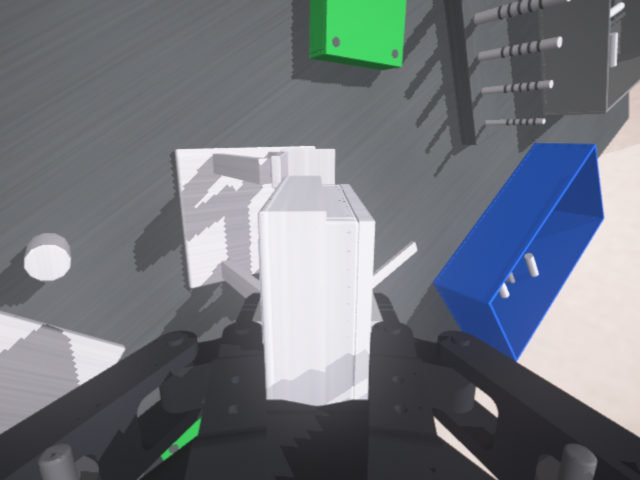

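View pics/s5c.png

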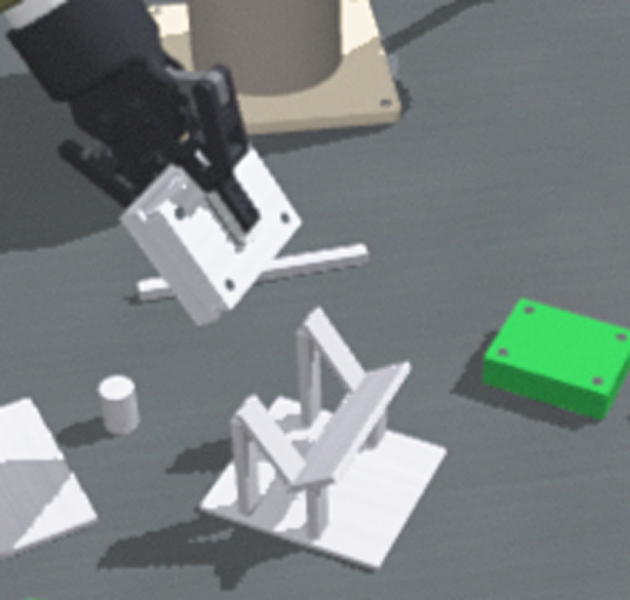

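Request:
{"fn": "carry_out", "kwargs": {"increments": [[[0, 0, 0], [0, 0, 0.08], 1], [[0, 0, 0], [0, 0, 0.14], 1], [[0, 0, 0], [0, 0, 0.14], 1], [[0, 0, 0], [0, 0, 0.14], 1], [[0, 0, 0], [0, 0, 0.14], 1], [[0, 0, 0], [0, 0, 0.14], 1], [[0, 0, 0], [0, 0, 0.14], 1], [[0, 0, 0], [0, 0, 0.14], 1], [[0, 0, 0], [0, 0, 0.14], 1], [[0, 0, 0], [0, 0, 0.14], 1], [[0, 0, 0], [0, 0, 0.14], 1], [[0, 0, 0], [0, 0, 0.14], 1]]}}

```text
time: 7.2
tool_pos: [498.5, -56.0, 172.0]
tcp_rot: [-174.2, -34.4, 48.2]
ft_force: [0.4, 0.1, -2.1]
finger_gap: 28.9
```

```bash
python3 - <<'E'
from kin import *
G=np.array([538.7,-14.3,82.6]); plan(G+120*u,tool(-1)); snap('scene','s6'); snap('top','t6')
cv2.imwrite('pics/s6c.png',cv2.resize(load('s6')['image'][110:320,170:390],(630,600),interpolation=cv2.INTER_CUBIC))
E
```

```text
shift tool mm [ -3.4   10.62 -14.25] norm 18.1
turn rad [-0.0115  0.0187  1.4529] deg 83.25
t 7.2 F [ 0.4  0.1 -2.1] gap 28.9 p [498.5 -56.  172. ] [-174.21  -34.39   48.25] q [-37.4 -10.1 115.9  35.2  80.3  -5.5]
```

View pics/s6c.png

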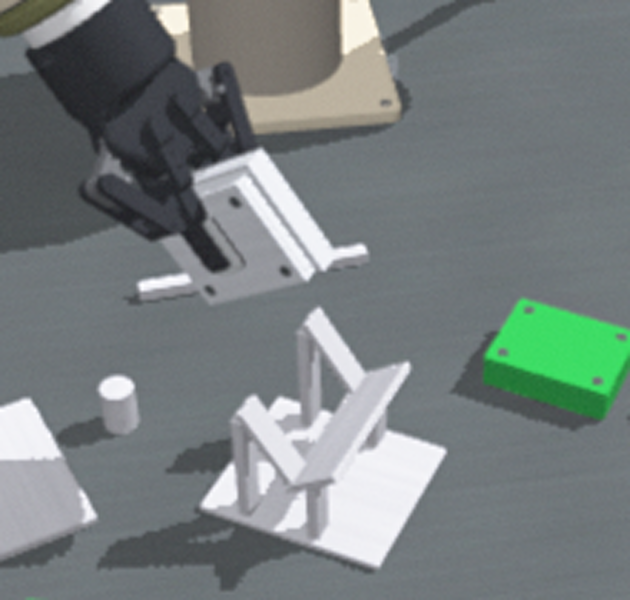

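View pics/t6.png

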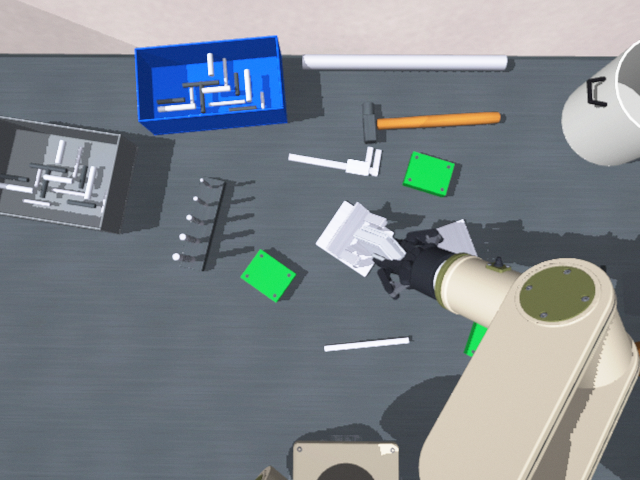

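Request:
{"fn": "carry_out", "kwargs": {"increments": [[[-0.003, 0.01, -0.016], [0, 0, 0.06], 1], [[0, 0, -0.001], [0, 0, 0.14], 1], [[0, 0, -0.001], [0, 0, 0.14], 1], [[0, 0, -0.001], [0, 0, 0.14], 1], [[0, 0, -0.001], [0, 0, 0.14], 1], [[0, 0, -0.001], [0, 0, 0.14], 1], [[0, 0, -0.001], [0, 0, 0.14], 1], [[0, 0, -0.001], [0, 0, 0.14], 1], [[0, 0, -0.001], [0, 0, 0.14], 1], [[0, 0, -0.001], [0, 0, 0.14], 1], [[0, 0, 0], [0, 0, 0.1], 1], [[0, 0, 0], [0, 0, 0], 1]]}}

```text
time: 8.5
tool_pos: [494.9, -71.3, 183.5]
tcp_rot: [-145.1, 0.3, -30.7]
ft_force: [-0.3, 0.5, -2.3]
finger_gap: 28.7
```

```bash
python3 - <<'E'
from kin import *
G=np.array([538.7,-14.3,82.6]); plan(G+120*u+5*n,tool(-1)); snap('scene','s7'); snap('wrist','w7')
cv2.imwrite('pics/s7c.png',cv2.resize(load('s7')['image'][110:320,170:390],(630,600),interpolation=cv2.INTER_CUBIC))
E
```

```text
shift tool mm [ 5.34 -5.68  3.64] norm 8.6
turn rad [0.0018 0.0334 0.0375] deg 2.88
t 8.5 F [-0.3  0.5 -2.3] gap 28.7 p [494.9 -71.3 183.5] [-145.09    0.34  -30.71] q [-39.2  -9.1 113.8  34.7  83.   74.9]
```

View pics/s7c.png

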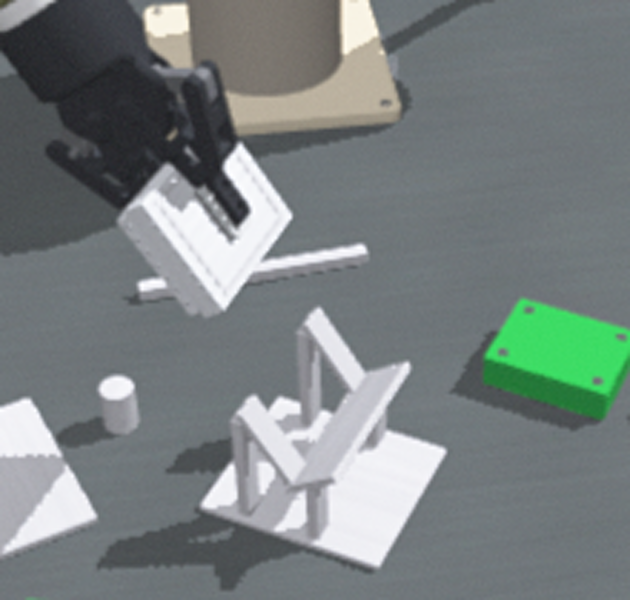

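View pics/w7.png

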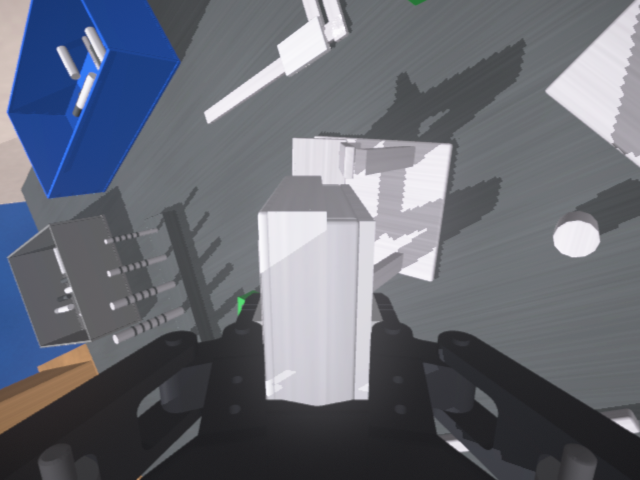

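Request:
{"fn": "carry_out", "kwargs": {"increments": [[[0.004, -0.0055, 0.003], [0, 0.033, 0.037], 1], [[0, 0, 0], [0, 0, 0], 1], [[0, 0, 0], [0, 0, 0], 1]]}}

```text
time: 8.9
tool_pos: [501.3, -67.7, 183.7]
tcp_rot: [-145.1, -0.5, -32.8]
ft_force: [-0.5, 0.3, -2.8]
finger_gap: 28.9
```

```bash
cat >> kin.py <<'E'
G=np.array([538.7,-14.3,82.6])+2.4*yc
E
python3 - <<'E'
from kin import *
plan(G+70*u+6*n,tool(-1))
E
```

```text
shift tool mm [-0.67 -1.44 50.18] norm 50.2
turn rad [0.0018 0.0012 0.0154] deg 0.89
t 8.9 F [-0.5  0.3 -2.8] gap 28.9 p [501.3 -67.7 183.7] [-145.1    -0.45  -32.8 ] q [-38.5 -10.6 115.   35.2  81.   76.8]
```

Request:
{"fn": "carry_out", "kwargs": {"increments": [[[0, -0.0015, 0.016], [0, 0, 0.008], 1], [[0, 0, 0.016], [0, 0, 0.008], 1], [[0, 0, 0.016], [0, 0, 0], 1], [[0, 0, 0], [0, 0, 0], 1], [[0, 0, 0], [0, 0, 0], 1]]}}

```text
time: 9.4
tool_pos: [517.3, -44.1, 144.8]
tcp_rot: [-145.1, -0.3, -32.9]
ft_force: [-0.1, -0.3, -2.3]
finger_gap: 28.5
```

```bash
python3 - <<'E'
from kin import *
plan(G+20*u+6*n,tool(-1))
E
```

```text
shift tool mm [-0.89 -0.54 52.01] norm 52.0
turn rad [0.0026 0.0029 0.0122] deg 0.74
t 9.4 F [-0.1 -0.3 -2.3] gap 28.5 p [517.3 -44.1 144.8] [-145.15   -0.27  -32.89] q [-34.9  -7.3 116.5  36.2  75.3  77. ]
```

Request:
{"fn": "carry_out", "kwargs": {"increments": [[[-0.001, -0.001, 0.012], [0, 0, 0.012], 1], [[0, 0, 0.013], [0, 0, 0.004], 1], [[0, 0, 0.012], [0, 0, 0], 1], [[0, 0, 0.01], [0, 0, 0], 1], [[0, 0, 0], [0, 0, 0], 1], [[0, 0, 0], [0, 0, 0], 1]]}}

```text
time: 10.0
tool_pos: [533.1, -19.4, 104.5]
tcp_rot: [-145.2, 0.2, -33.6]
ft_force: [0.5, 0.3, -2.3]
finger_gap: 28.8
```

```bash
python3 - <<'E'
from kin import *
plan(G+6*u+4*n,tool(-1))
snap('scene','s8'); snap('wrist','w8')
cv2.imwrite('pics/s8c.png',cv2.resize(load('s8')['image'][140:320,200:390],(633,600),interpolation=cv2.INTER_CUBIC))
E
```

```text
shift tool mm [-0.49  2.52 16.18] norm 16.4
turn rad [ 0.0028  0.0019 -0.0029] deg 0.25
t 10.0 F [ 0.5  0.3 -2.3] gap 28.8 p [533.1 -19.4 104.5] [-145.16    0.18  -33.64] q [-31.2  -3.4 117.5  37.6  69.2  77.6]
```

View pics/s8c.png

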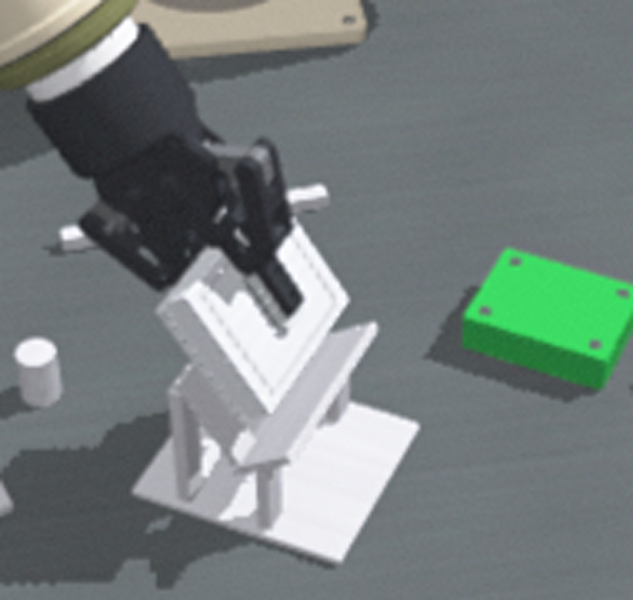

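View pics/w8.png

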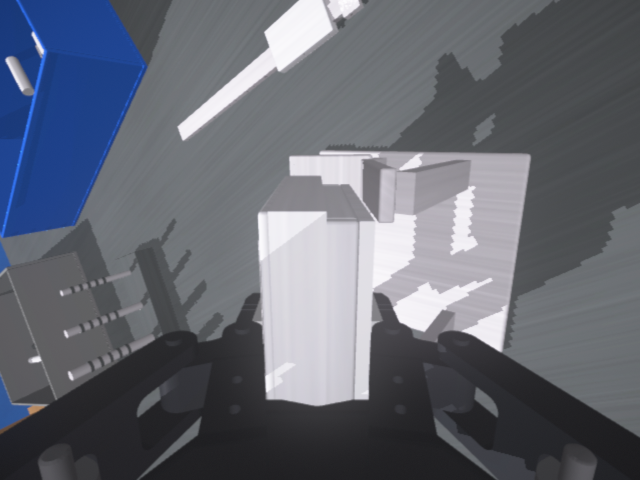

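Request:
{"fn": "carry_out", "kwargs": {"increments": [[[0, 0.001, 0.006], [0, 0, 0], 1], [[0, 0.001, 0.006], [0, 0, 0], 1], [[0, 0, 0.005], [0, 0, 0], 1], [[0, 0, 0], [0, 0, 0], 1], [[0, 0, 0], [0, 0, 0], 1]]}}

```text
time: 10.6
tool_pos: [538.5, -13.2, 89.3]
tcp_rot: [-145.2, 0.1, -33.7]
ft_force: [0.4, 0.1, -2.5]
finger_gap: 28.7
```

```bash
python3 - <<'E'
from kin import *
plan(G+1.0*u+1*n,tool(-1))
E
```

```text
shift tool mm [-1.65  3.49  4.06] norm 5.6
turn rad [ 0.0028 -0.0007 -0.0025] deg 0.22
t 10.6 F [ 0.4  0.1 -2.5] gap 28.7 p [538.5 -13.2  89.3] [-1.4516e+02  5.0000e-02 -3.3710e+01] q [-30.2  -1.6 117.7  38.3  67.   77.1]
```

Request:
{"fn": "carry_out", "kwargs": {"increments": [[[-0.0015, 0.002, 0.002], [0, 0, 0], 1], [[0, 0.0015, 0.002], [0, 0, 0], 1], [[0, 0, 0], [0, 0, 0], 1], [[0, 0, 0], [0, 0, 0], 1]]}}

```text
time: 11.0
tool_pos: [536.9, -13.1, 83.8]
tcp_rot: [-145.2, 0.0, -33.7]
ft_force: [-0.5, -0.2, -1.6]
finger_gap: 28.7
```

```bash
python3 - <<'E'
from kin import *
plan(G,tool(-1)); s=r.sense(); print(s['ft_force']@u,s['ft_force']@n)
E
```

```text
shift tool mm [-0.21  0.7   0.96] norm 1.2
turn rad [ 0.0028 -0.0011 -0.0024] deg 0.22
t 11.0 F [-0.5 -0.2 -1.6] gap 28.7 p [536.9 -13.1  83.8] [-1.4516e+02  3.0000e-02 -3.3710e+01] q [-30.3  -1.3 118.1  38.5  66.5  76.6]
-0.9899344677983298 -1.2940825202893989
```

Request:
{"fn": "carry_out", "kwargs": {"increments": [[[0, 0.0007, 0.001], [0, 0, 0], 1], [[0, 0, 0], [0, 0, 0], 1], [[0, 0, 0], [0, 0, 0], 1]]}}

```text
time: 11.3
tool_pos: [537.2, -13.3, 83.0]
tcp_rot: [-145.1, -0.0, -33.7]
ft_force: [-0.1, 1.3, -2.4]
finger_gap: 28.9
```

```bash
python3 - <<'E'
from kin import *
plan(G,tool(-1)); s=r.sense(); print(s['ft_force']@u,s['ft_force']@n)
E
```

```text
shift tool mm [-0.64  0.24  0.35] norm 0.8
turn rad [ 0.0025 -0.0018 -0.0021] deg 0.21
t 11.3 F [-0.1  1.3 -2.4] gap 28.9 p [537.2 -13.3  83. ] [-1.4514e+02 -2.0000e-02 -3.3720e+01] q [-30.3  -1.2 118.1  38.5  66.3  76.5]
-2.514498147229902 -0.526508175777191
```

Request:
{"fn": "carry_out", "kwargs": {"increments": [[[0, 0.0005, 0.001], [0, 0, 0], 1], [[0, 0, 0.001], [0, 0, 0], 1], [[0, 0, 0], [0, 0, 0], 1]]}}

```text
time: 11.6
tool_pos: [537.8, -13.5, 83.0]
tcp_rot: [-145.1, -0.1, -33.6]
ft_force: [-1.0, 0.8, -2.7]
finger_gap: 28.9
```

```bash
python3 - <<'E'
from kin import *
plan(G,tool(-1)); s=r.sense(); print(s['ft_force']@u,s['ft_force']@n)
snap('scene','s9'); snap('wrist','w9')
cv2.imwrite('pics/s9c.png',cv2.resize(load('s9')['image'][140:320,200:390],(633,600),interpolation=cv2.INTER_CUBIC))
E
```

```text
shift tool mm [-1.19  0.39  0.25] norm 1.3
turn rad [ 0.0024 -0.0018 -0.0003] deg 0.17
t 11.6 F [-1.   0.8 -2.7] gap 28.9 p [537.8 -13.5  83. ] [-1.4514e+02 -7.0000e-02 -3.3640e+01] q [-30.3  -1.1 118.   38.5  66.3  76.4]
-2.2403737460003468 -1.4762989308573953
```

View pics/s9c.png

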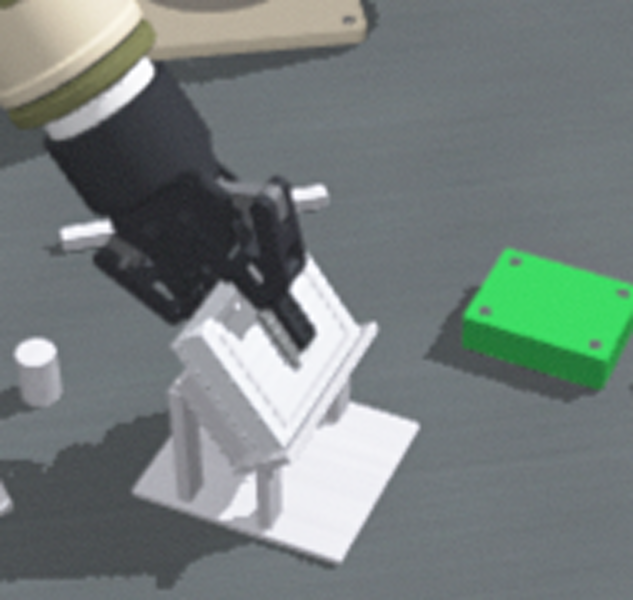

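View pics/w9.png

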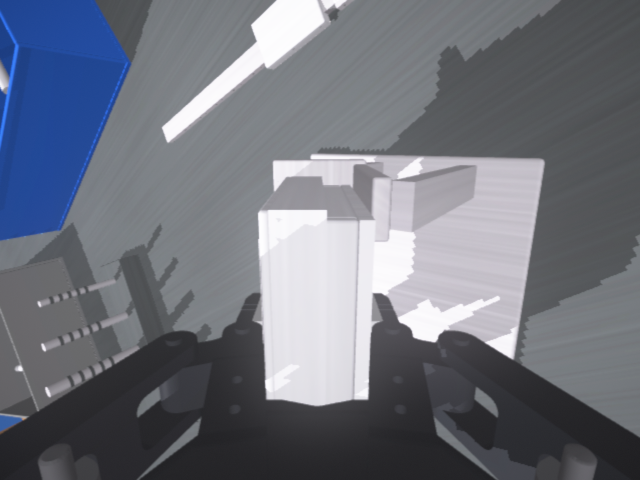

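Request:
{"fn": "carry_out", "kwargs": {"increments": [[[-0.001, 0.001, 0.0015], [0, 0, 0], 1], [[0, 0, 0], [0, 0, 0], 1], [[0, 0, 0], [0, 0, 0], 1]]}}

```text
time: 12.0
tool_pos: [538.4, -13.7, 83.1]
tcp_rot: [-145.1, -0.3, -33.7]
ft_force: [-0.2, 0.5, -2.7]
finger_gap: 28.7
```

```bash
python3 - <<'E'
from kin import *
plan(G,tool(-1)); s=r.sense(); print(s['ft_force']@u,s['ft_force']@n)
E
```

```text
shift tool mm [-1.84  0.59  0.22] norm 1.9
turn rad [ 0.0011 -0.0047  0.0011] deg 0.28
t 12.0 F [-0.2  0.5 -2.7] gap 28.7 p [538.4 -13.7  83.1] [-145.06   -0.25  -33.67] q [-30.3  -1.2 118.   38.7  66.2  76.2]
-2.388606895061587 -1.302368896483392
```

Request:
{"fn": "carry_out", "kwargs": {"increments": [[[-0.002, 0, 0.003], [0, 0.003, 0], 1]]}}

```text
time: 12.1
tool_pos: [539.2, -13.4, 82.5]
tcp_rot: [-145.1, -0.6, -33.8]
ft_force: [-23.4, -26.5, 33.1]
finger_gap: 28.9
```

```bash
python3 - <<'E'
from kin import *
plan(G,tool(-1)); s=r.sense(); print(s['ft_force']@u,s['ft_force']@n,s['ft_force']@yc)
E
```

```text
shift tool mm [-2.26  0.8  -0.7 ] norm 2.5
turn rad [ 0.0021 -0.0118  0.0028] deg 0.71
t 12.1 F [-23.4 -26.5  33.1] gap 28.9 p [539.2 -13.4  82.5] [-145.12   -0.65  -33.82] q [-30.1  -1.5 118.4  38.7  65.7  76.2]
47.21573428170075 -9.71106392726176 4.877603071687938
```

Request:
{"fn": "carry_out", "kwargs": {"increments": [[[0, 0, -0.0005], [0, 0, 0], 1], [[0, 0.001, 0], [0, -0.008, 0], 1]]}}

```text
time: 12.3
tool_pos: [538.9, -14.9, 82.7]
tcp_rot: [-145.1, -0.4, -33.6]
ft_force: [0.3, 0.5, -2.2]
finger_gap: 28.5
```

```bash
python3 - <<'E'
from kin import *
plan(G,tool(-1)); s=r.sense(); print(s['ft_force']@u,s['ft_force']@n,s['ft_force']@yc)
E
```

```text
shift tool mm [-2.96 -0.24  0.32] norm 3.0
turn rad [ 0.0026 -0.0056  0.0032] deg 0.4
t 12.3 F [ 0.3  0.5 -2.2] gap 28.5 p [538.9 -14.9  82.7] [-145.15   -0.37  -33.6 ] q [-30.3  -1.1 117.9  38.6  66.1  76.1]
-2.136271220581644 -0.7891191361632475 0.08290143373575637
```

Request:
{"fn": "carry_out", "kwargs": {"increments": [[[-0.0025, 0, -0.0015], [0, -0.004, 0.003], 1], [[-0.001, 0.0005, 0], [0, 0, 0], 1], [[0, 0.0005, 0.0015], [0, 0, 0], 1]]}}

```text
time: 12.6
tool_pos: [534.8, -12.7, 81.5]
tcp_rot: [-145.1, 0.1, -33.6]
ft_force: [-12.2, -3.9, 13.4]
finger_gap: 28.6
```

```bash
python3 - <<'E'
from kin import *
plan(G,tool(-1)); s=r.sense(); print(s['ft_force']@u,s['ft_force']@n,s['ft_force']@yc)
E
```

```text
shift tool mm [ 1.69 -1.28 -0.44] norm 2.2
turn rad [ 0.0019  0.0012 -0.0005] deg 0.13
t 12.6 F [-12.2  -3.9  13.4] gap 28.6 p [534.8 -12.7  81.5] [-1.4511e+02  7.0000e-02 -3.3550e+01] q [-30.4  -1.3 118.3  38.6  66.4  76.2]
16.702145604069123 -0.5267248372604049 8.004225036888215
```

Request:
{"fn": "carry_out", "kwargs": {"increments": [[[0, 0, 0], [0, 0, 0], 0.62], [[0, 0, 0], [0, 0, 0], 0.55], [[0, 0, 0], [0, 0, 0], 0.5], [[0, 0, 0], [0, 0, 0], 0.45]]}}

```text
time: 13.0
tool_pos: [534.9, -12.3, 81.3]
tcp_rot: [-145.1, 0.1, -33.5]
ft_force: [-1.1, 0.3, -0.6]
finger_gap: 47.1
```

```bash
python3 - <<'E'
from kin import *
plan(G,tool(-1)); snap('scene','s10'); snap('wrist','w10')
cv2.imwrite('pics/s10c.png',cv2.resize(load('s10')['image'][140:320,200:390],(633,600),interpolation=cv2.INTER_CUBIC))
E
```

```text
shift tool mm [ 1.84 -1.05 -0.81] norm 2.3
turn rad [ 0.0015  0.0013 -0.0006] deg 0.12
t 13.0 F [-1.1  0.3 -0.6] gap 47.1 p [534.9 -12.3  81.3] [-1.4509e+02  8.0000e-02 -3.3550e+01] q [-30.3  -1.3 118.3  38.6  66.4  76.2]
```

View pics/s10c.png

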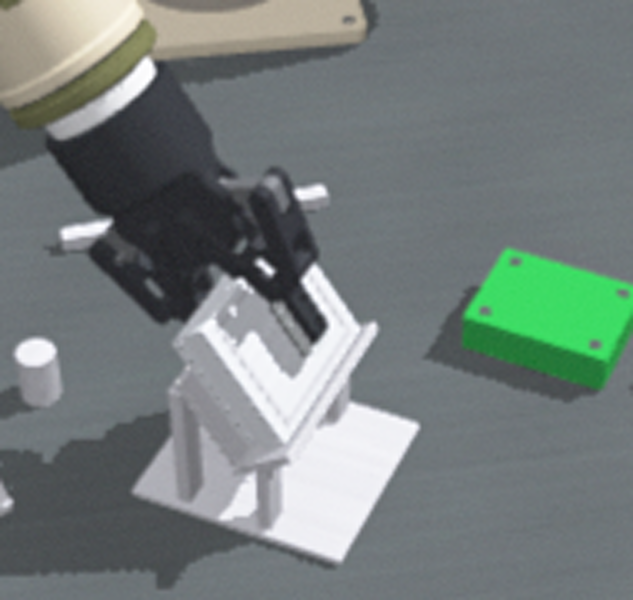

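View pics/w10.png

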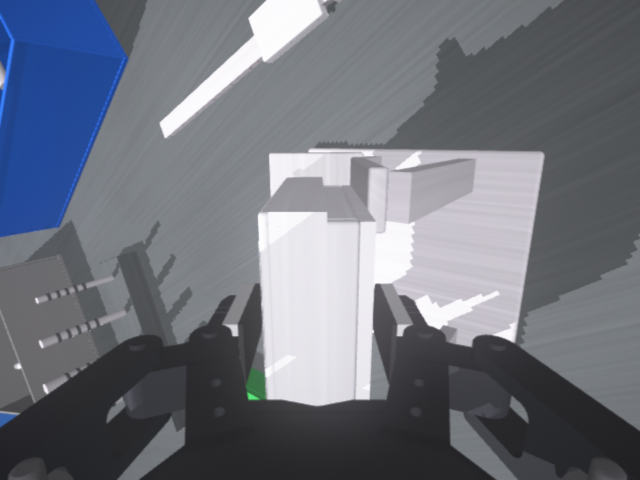

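Request:
{"fn": "carry_out", "kwargs": {"increments": [[[0, 0, 0], [0, 0, 0], 0.2], [[0, 0, 0], [0, 0, 0], 0], [[0, 0, 0], [0, 0, 0], 0], [[0, 0, -0.01], [0, 0, 0], 0], [[0, 0, -0.015], [0, 0, 0], 0], [[0, 0, -0.015], [0, 0, 0], 0], [[0, 0, -0.02], [0, 0, 0], 0], [[0, 0, -0.025], [0, 0, 0], 0], [[0, 0, -0.03], [0, 0, 0], 0], [[0, 0, -0.03], [0, 0, 0], 0]]}}

```text
time: 14.1
tool_pos: [484.5, -82.4, 203.4]
tcp_rot: [-145.2, 0.5, -33.4]
ft_force: [0.5, -0.0, -0.3]
finger_gap: 85.7
```

```bash
python3 - <<'E'
from kin import *
plan(G+150*u,tool(-1)); snap('scene','s11'); snap('wrist','w11'); snap('top','t11')
cv2.imwrite('pics/s11c.png',cv2.resize(load('s11')['image'][160:320,210:370],(600,600),interpolation=cv2.INTER_CUBIC))
E
```

```text
shift tool mm [ 5.11 -1.76 -1.32] norm 5.6
turn rad [ 0.0028  0.0089 -0.0023] deg 0.55
t 14.1 F [ 0.5 -0.  -0.3] gap 85.7 p [484.5 -82.4 203.4] [-145.16    0.49  -33.38] q [-41.2 -12.3 114.4  34.6  84.9  77. ]
```

View pics/s11c.png

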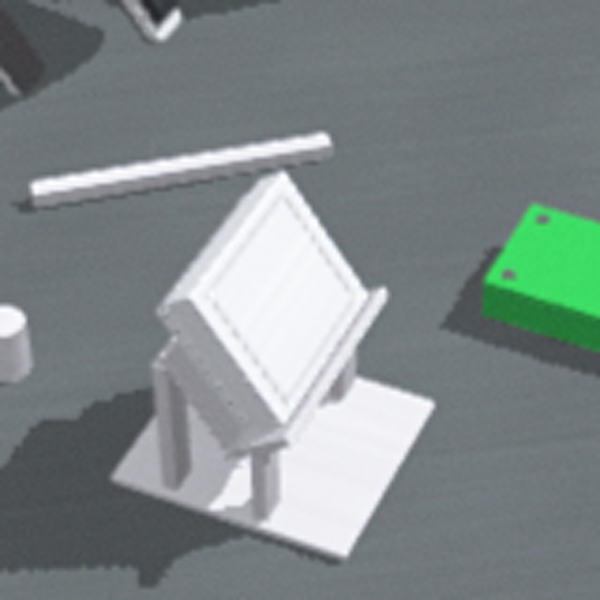

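View pics/w11.png

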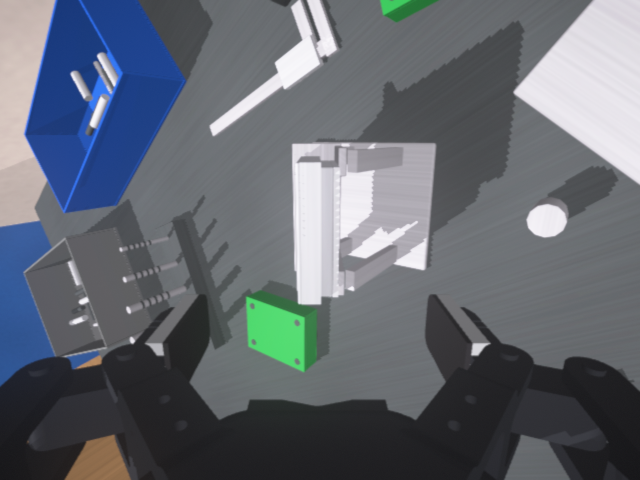

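```bash
python3 - <<'E'
from kin import *
d=load('s11'); w=load('w11')
for i,j in [(1,1),(1,-1),(-1,1),(-1,-1)]:
    P=seat-.3*n+14.5*n+40*i*u+50*j*yc
    print(i,j,((proj(d,P)[0]-[210,160])*3.75).round(),'w',((proj(w,P)[0]-[270,125])*600/180).round())
for i,j in [(1,1),(1,-1)]:
    P=seat-14.8*n+36.5*u+46.5*j*yc; print('floor',j,((proj(w,P)[0]-[270,125])*600/180).round())
cv2.imwrite('pics/w11c.png',cv2.resize(w['image'][125:305,270:450],(600,600),interpolation=cv2.INTER_CUBIC))
E
```

```text
1 1 [283. 176.] w [ 84. 582.]
1 -1 [187. 302.] w [ 77. 110.]
-1 1 [367. 300.] w [100. 458.]
-1 -1 [281. 431.] w [95. 91.]
floor 1 [218. 560.]
floor -1 [225. 127.]
```

View pics/w11c.png

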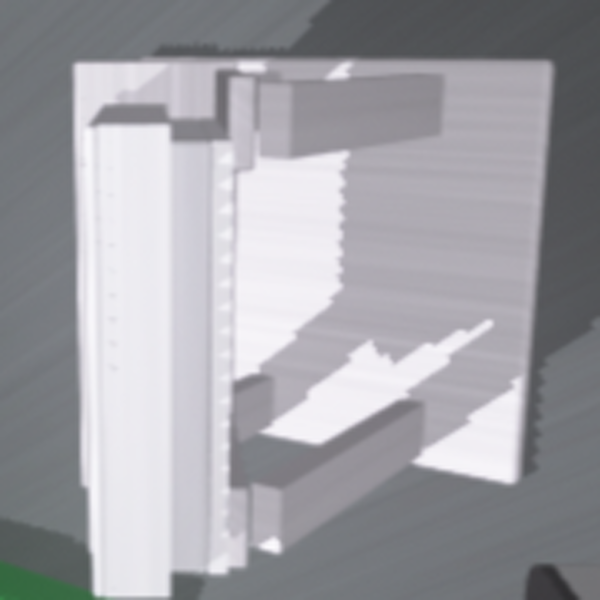

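View pics/t11.png

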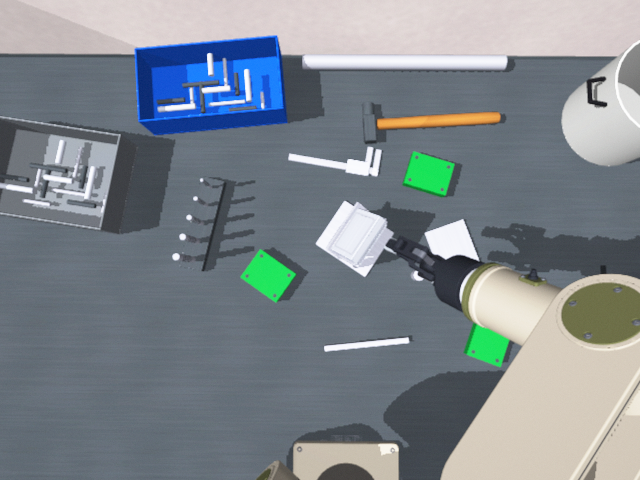

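```bash
python3 - <<'E'
from kin import *
d=load('s11')
im=cv2.resize(d['image'][200:285,245:320],(706,800),interpolation=cv2.INTER_CUBIC)[:, :]
k=800/85
im=cv2.resize(im,(530,600)); k=600/85
im=np.clip((im.astype(float)-120)*1.85,0,255).astype(np.uint8)
for i,j in [(1,1),(1,-1),(-1,1),(-1,-1)]:
  q=(proj(d,seat-.3*n+14.5*n+40*i*u+50*j*yc)[0]+.5-[245,200])*k; cv2.circle(im,tuple(q.round().astype(int).tolist()),2,(0,0,255),-1)
cv2.imwrite('pics/s11d.png',im)
E
```

```text
(no output)
```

View pics/s11d.png

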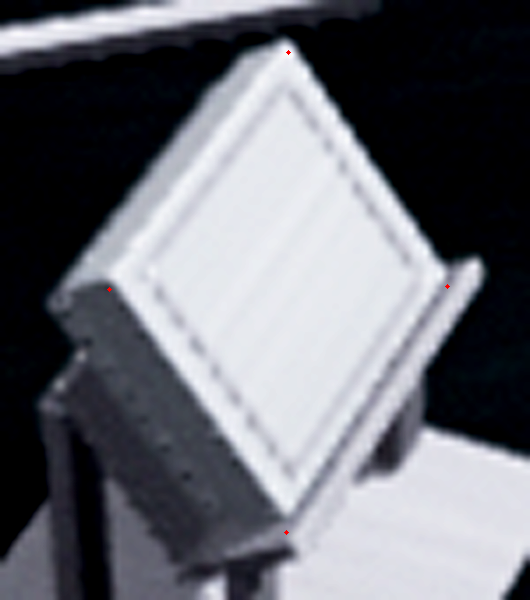

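```bash
python3 - <<'E'
from kin import *
d=load('s11'); k=600/85
im=cv2.resize(d['image'][200:285,245:320],(530,600),interpolation=cv2.INTER_CUBIC)
im=np.clip((im.astype(float)-120)*1.85,0,255).astype(np.uint8)
def dot(P,c):
  q=(proj(d,P)[0]+.5-[245,200])*k; print(q.round()); cv2.circle(im,tuple(q.round().astype(int).tolist()),3,c,-1)
S=seat-.3*n
for j in (1,-1):
  dot(S-40*u+21.5*n+58*j*yc,(0,0,255)); dot(S-40*u-14.5*n+58*j*yc,(0,255,0)); dot(S+18*u-14.5*n+56*j*yc,(255,0,0))
  dot(S-40*u+14.5*n+50*j*yc,(0,165,255))
cv2.imwrite('pics/s11e.png',im)
E
```

```text
[479. 263.]
[380. 289.]
[263. 129.]
[447. 286.]
[292. 549.]
[189. 570.]
[ 66. 394.]
[286. 532.]
```

View pics/s11e.png

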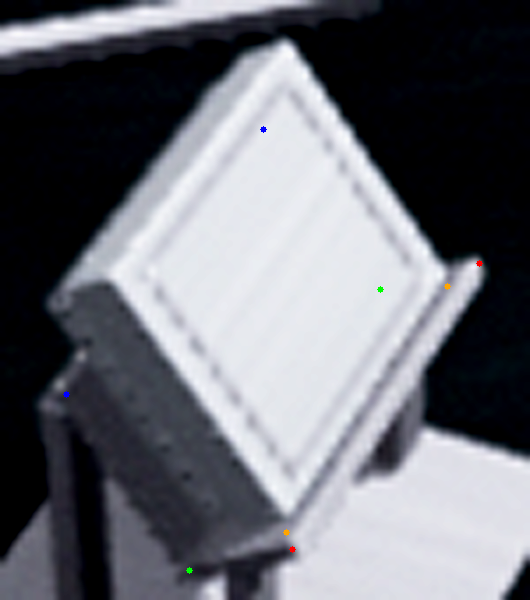

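```bash
python3 - <<'E'
from kin import *
d=load('s0') if 0 else load('scene0'); e=load('s11'); k=600/85
out=[]
S=seat-.3*n
for dd,pts in ((d,[(40,50,-14.5),(40,-50,-14.5),(40,-50,2.5),(36.5,-46.5,14.5),(36.5,46.5,14.5),(-36.5,-46.5,14.5),(-36.5,46.5,14.5)]),(e,[(40,50,14.5),(40,-50,14.5),(-40,50,14.5),(-40,-50,14.5)])):
  im=cv2.resize(dd['image'][200:285,245:320],(400,453),interpolation=cv2.INTER_CUBIC); k=453/85
  im=np.clip((im.astype(float)-120)*1.85,0,255).astype(np.uint8)
  for a,y,z in pts:
    q=(proj(dd,S+a*u+y*yc+z*n)[0]+.5-[245,200])*k; cv2.circle(im,tuple(q.round().astype(int).tolist()),2,(0,0,255),-1)
  out.append(im)
cv2.imwrite('pics/cmp.png',np.hstack(out))
E
```

```text
(no output)
```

View pics/cmp.png

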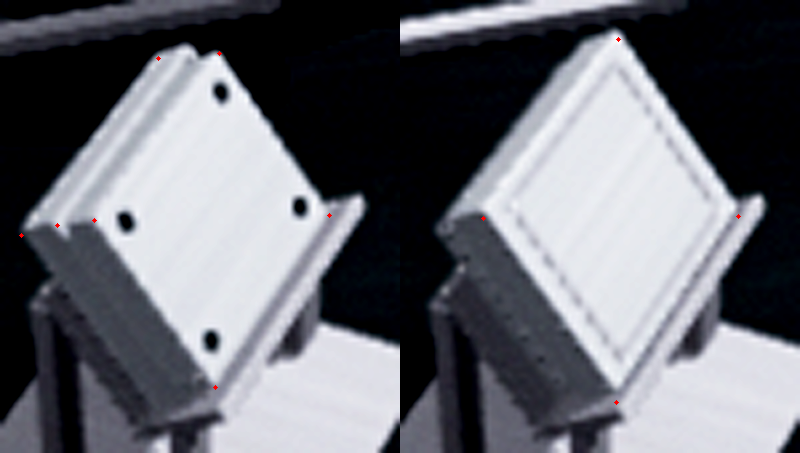

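Request:
{"fn": "carry_out", "kwargs": {"increments": [[[0, 0, -0.02], [0, 0, 0], 0], [[0, 0, -0.02], [0, 0, 0], 0], [[0, 0, 0], [0, 0, 0], 0], [[0, 0, 0], [0, 0, 0], 0], [[0, 0, 0], [0, 0, 0], 0]]}}

```text
time: 14.75
tool_pos: [471.8, -101.1, 234.2]
tcp_rot: [-145.2, 0.6, -33.5]
ft_force: [-0.9, 0.6, -0.2]
finger_gap: 85.5
```

```bash
python3 - <<'E'
from h import *
d=snap('scene','s12'); a=load('s11')['image'].astype(int); b=d['image'].astype(int); z=load('scene0')['image'].astype(int)
print(np.abs(a-b)[200:290,235:330].max(), r.sense()['time'])
for nm,sl in [('caliper',(slice(330,375),slice(258,390))),('plate',(slice(245,312),slice(132,206))),('roller',(slice(236,268),slice(200,222))),('bar',(slice(192,220),slice(215,300)))]:
    print(nm,np.abs(b-z)[sl].mean().round(1))
print(r.hand_in())
E
```

```text
11 14.8
caliper 1.3
plate 1.5
roller 1.4
bar 31.9
the job is handed in; nothing more can be done
None
```

The case is back in its cradle with the lid as the upper face, and the job was handed in at 14.8 s. I gripped it across its thickness at 25 N, lifted it about 120 mm up the slope and turned it 180° about the finger axis. I then lowered it onto the ledge, released it and backed off. The finger opening stayed between 28.5 and 28.9 mm while it was held, so it did not come open.

**Last checks**
- **Seating:** the final pictures show the beaded lid face outward and the case on the ledge against both prongs. It did not move between two pictures taken after release.
- **Position:** my measurements put it about 2 mm off mid-width towards +y. The lid corners also appeared 1–2 mm higher up the slope than my model predicts. Most of that offset was already in the first picture of the case, so I read it as calibration error rather than a gap at the ledge.
- **Force:** one push onto the ledge was too firm and read about 47 N through the held case at the wrist. I eased off straight away, and it stayed well under the 120 N wrist limit. I couldn't measure whether it counts against the 40 N limit on the arm or gripper body.
- **Other things on the bench:** the areas around the caliper, plate and roller were unchanged. The area around the loose bar behind the cradle (scene pixel about 258,205) differed between pictures. The bar is at the same pixels in the top view, so I put that down to changed shadow.

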